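# Close the dark chamber with its tilt-in hatch

## Task

Close the blue dark chamber with its white hatch, which is longer than the opening: dip one end in under the lip on the robot's side, lower the other end past the far lip until the hatch lies flat on the inner ledges, then slide it away from the robot until it just meets the end stop under the far lip, so that both ends are covered. Feel for the stop and do not push it back, do not slam the hatch, leave the jars, the dropper bottle and the mug alone, and let go at the end.

Things in the scene. Friction and masses are not known exactly. Their poses are not given: they have to be found in the camera images.
- chamber: Blue open-topped box with an aluminium frame, 224 (its x) x 134 (its y) x 86 mm high, too heavy to move. Origin: centre of its underside; z up, +x points away from the robot, turned up to 0.3 rad either way. Inside 208 mm long (x -104 to 104 mm, vertical end walls) and 118 mm wide (y -59 to 59 mm). A petri dish stands on its floor, well below the ledges.
- wide_lip (a point): Middle of the free edge, on its upper face, of the 5 mm thick lip on the robot's side, at chamber x -60, z 86 mm. It covers the inside from the end wall (x -104 mm) to here: a pocket 44 mm deep and 24 mm high above the ledge.
- far_lip (a point): Middle of the far lip's free edge, upper face, chamber x +70, z 86 mm; 5 mm thick, covers from here to the far wall. Opening between lips: 130 long, 118 wide, no side lips. Under this lip stands a black end stop, a crossbar 80 mm wide and 18 high just over the ledges, its face at an unknown x of 76 to 94 mm. Friction holds it up to 18 N; the hatch alone slides with 1 to 5 N.
- ledge (a point): Point on the black inner ledges, chamber x 0, y 0, z 57 mm (mid-air in the opening, level with their tops). Ledges run all round inside: 14 mm wide along both sides; the end ledges reach inward to x -50 and x 60 mm.
- hatch: White flat panel 170 (its x) x 110 (its y) x 6 mm, 0.2 to 0.42 kg, same either way round. Origin: centre of its underside; z up. Starts flat on the worktop, long axis within 0.4 rad of straight ahead. Flat with one end at the wall under the robot-side lip, it clears the far lip by only 4 mm (origin at chamber x -19, z 57 mm); from there it slides 10 to 28 mm to the stop.
- rib (a point): Middle of the upper edge of the black grip rib, 44 mm above the hatch's origin. The rib stands upright on the hatch's middle: 12 mm thick along the hatch's x, 70 mm long along its y, from 6 to 44 mm above the underside. Tilts of about 11 to 19 degrees, robot-side end down, pass the opening. Slamming: a knock over 150 N; sliding into a wall at 0.04 m/s gives about 65 N.
- end_a (a point): Middle of the hatch's underside edge at its own -x end (85 mm from its origin).
- end_b (a point): Middle of the hatch's underside edge at its own +x end (85 mm from its origin).
- jar_blue: Clear jar with a blue cap, 54 mm wide, 72 mm high, standing at the back; origin at the centre of its underside. Bystander.
- jar_yellow: Clear jar with a yellow cap, 54 mm wide, 72 mm high, standing at the back; origin at the centre of its underside. Bystander.
- dropper: Brown dropper bottle, 34 mm wide, 96 mm high, standing at the back; origin at the centre of its underside. Bystander.
- mug: White mug, 82 mm wide, 94 mm high, standing at the back left; origin at the centre of its underside. Bystander.

How it is judged:
By the outcome, as a careful person would: the job done as asked, in the order asked, and still so for the second after the job is handed in, with the robot touching nothing.
It also fails if it takes over 48 s, if anything falls off the work surface, if the arm or the gripper's body presses on something with over 40 N, if the wrist force passes 120 N, or if a joint passes its speed limit or range.

## Robot

A 6-joint arm with a two-finger parallel gripper is mounted at the origin on a cart in front of the work surface, level with it; the furniture and walls round the work are solid. World frame = base frame: x ahead of the robot, y to its left, z up, the work surface at z = 0. Lengths are in m, angles in rad, forces in N, time in s.
With the tool pointing down it reaches from about 0.4 to 0.825 m from the base axis. Payload 7 kg.
Tool frame: the origin (TCP) lies where the fingers leave the gripper's body, on its centre line; the fingertips stand 73 mm ahead of it and the grasp point (between the pads) lies arm.tcp_to_grasp ahead of it (arm.tcp_to_grasp is the distance from the TCP to the grasp point, in m); z points along the fingers, y is the line along which they close (so a half turn about z gives the same grasp; the last joint's range is limited). The gripper opens to 85 mm and grips with 20 to 120 N. Pads are 22 mm wide; open, the fingers measure 114 mm over their backs; the gripper's body (76 mm by 85 mm) begins 54 mm behind the grasp point. The pads swing forward as they close: fully open they stand 13 mm farther back than shut.
Start: joints at [-1.008, 0.359, 0.012, 0, -1.224, -0.288], TCP at [0.183, -0.65, 0.304] pointing down, gripper open.
Joint ranges: [-3.07, 3.07], [-1.43, 2.12], [-1.02, 1.25], [-3.03, 1.67], [-3.05, -0], [-3.03, 3.03]. Speed limits (rad/s): [2.39, 2.39, 3.01, 3.14, 3.14, 3.14].

## Interface

Orientations are given as a 3x3 rotation matrix whose columns are the frame's x, y, z axes.
In Python, from station import arm gives the robot as it stands. The module is installed in compiled form; this text tells all that it offers.
- The arm moves only by the tool servo_tool, never from a script. Its argument "deltas" is a list of rows, each an object with "fingers": the closure in counts, from 0 (fully open) to 255 (shut); "delta_pos": the shift along the tool's x, y, z in cm, a list of three; "roll": the turn about the tool's z in rad. A call has 1 to 8 rows; each row is the pose to reach, as a shift and turn from the pose commanded when the call began, along the tool's axes at that moment; what a row does not reach only later rows make up. A row lasts 1/8 s, in which the tool goes at most 62.5 mm and 10.7 degrees, less where a joint would pass 70% of its speed; a pose out of reach is approached as far as the arm can. A call with a gripper value outside its range is refused whole. The fingers move at their own pace and stop on an object; "newtons" is the grip in N (left out, the last holds). Time passes only in rows, so rows that repeat a pose let the fingers close. It gives the time, the measured TCP pose, the force, the opening and the grip force at its end, in the units of the state.
- arm.read_state(): the state, without advancing time (a new reading comes with each control period).
- arm.capture(name): name is "side" or "top"; returns a dict with "image" (480x640x3 uint8, red, green, blue), "K" (3x3 intrinsics, pixels), "rvec" (rotation vector, rad) and "tvec" (3), from world to camera coordinates, as OpenCV has them. Camera axes: x right, y down, z forward; pixel columns grow to the right and rows downward; lengths in m; the calibration is good to about 2 mm. A picture is of the moment at which its call begins. There is no depth.
- arm.job_done(): hands the job in; it is judged then, once.
The state is a dict: "t": time; "joint_pos": joint angles; "dq": joint speeds; "joint_torque": joint torques, N m; "ee_pos": TCP position; "eef_rot": TCP orientation; "ft_force": force on the tool from outside, world axes, zero at the start; "wrist_torque": the same for the moment, N m; "width": finger opening in m; "grasp_force": force on a finger pad.
Only numpy, scipy, OpenCV 4.12 (cv2) and the standard library are available. Lean on these libraries where they do the work, as an engineer would, in place of code of your own. Each camera call takes 0.05 s, during which the arm holds its last target. There are 200 camera calls.

## Working session

There is one attempt and no reset: what is moved stays moved. The work goes in short steps, Python scripts to look and compute and a tool call to move; the robot and the scene stay as the last step left them, time stands still between calls to the robot, and variables do not carry over. Pictures are saved under pics/ and viewed, at most 10 in all, crops included, and the job is handed in when it is done.

Besides the shell and the picture viewer there is one more tool, called after "Call:" as name(argument=value, ...), one argument or row to a line, values as JSON. servo_tool: Moves the arm, as the interface text tells. Its arguments: {"type":"object","properties":{"deltas":{"type":"array","items":{"type":"object","properties":{"fingers":{"type":"number"},"delta_pos":{"type":"array","items":{"type":"number"}},"roll":{"type":"number"}}}},"newtons":{"type":"number"}},"required":["deltas"]}

```bash
mkdir -p pics
cat > h.py <<'E'
import numpy as np, cv2
from station import arm
def cap(n,f=None):
    c=arm.capture(n)
    if f: cv2.imwrite('pics/'+f,c['image'][:,:,::-1])
    return c
def ray(c,uv,z):
    R=cv2.Rodrigues(np.array(c['rvec'],float))[0];t=np.array(c['tvec'],float).ravel()
    o=-R.T@t
    d=(R.T@np.linalg.inv(c['K'])@np.c_[np.atleast_2d(uv).astype(float),np.ones(len(np.atleast_2d(uv)))].T).T
    return o+d*((z-o[2])/d[:,2])[:,None]
def proj(c,P):
    return cv2.projectPoints(np.atleast_2d(P).astype(float),np.array(c['rvec'],float),np.array(c['tvec'],float),np.array(c['K'],float),None)[0][:,0]
E
python3 - <<'E'
from h import *
for n in('top','side'):
    c=cap(n,n+'0.png');R=cv2.Rodrigues(np.array(c['rvec'],float))[0];print(n,-R.T@np.array(c['tvec']).ravel(),R[2],c['K'][0][0])
s=arm.read_state();print(s);print(arm.tcp_to_grasp)
E
```

```text
top [0.39681064 0.08962264 1.2269236 ] [ 0.14837397  0.01499352 -0.98881766] 442.57686903001104
side [0.3247593  1.11377238 0.94055443] [ 0.17495952 -0.75816709 -0.62814953] 617.9262537574876
{'t': 0.1, 'joint_pos': array([-1.00792171e+00,  3.59299891e-01,  1.11425126e-02, -2.83248320e-04,
       -1.22410414e+00, -2.88077911e-01]), 'dq': array([ 5.46117757e-06, -1.24397470e-03,  2.82554704e-03,  3.76511614e-04,
       -6.80042643e-04,  7.47584609e-05]), 'joint_torque': array([-2.66879098e-03, -5.84763837e+01,  2.94110459e+01,  6.95454866e+00,
       -3.15326237e-03, -1.01341382e-05]), 'ee_pos': array([ 0.183035  , -0.64937109,  0.30306832]), 'eef_rot': array([[-9.62506500e-01, -2.71258046e-01, -5.56552826e-04],
       [-2.71258569e-01,  9.62505522e-01,  1.38129500e-03],
       [ 1.60997785e-04,  1.48047514e-03, -9.99998891e-01]]), 'ft_force': array([ 0.37921016, -0.99832737,  0.54446313]), 'wrist_torque': array([-0.06641807,  0.00911058, -0.02425202]), 'grasp_force': 0.0, 'width': 0.08508238068691365}
0.0539
```

View pics/top0.png

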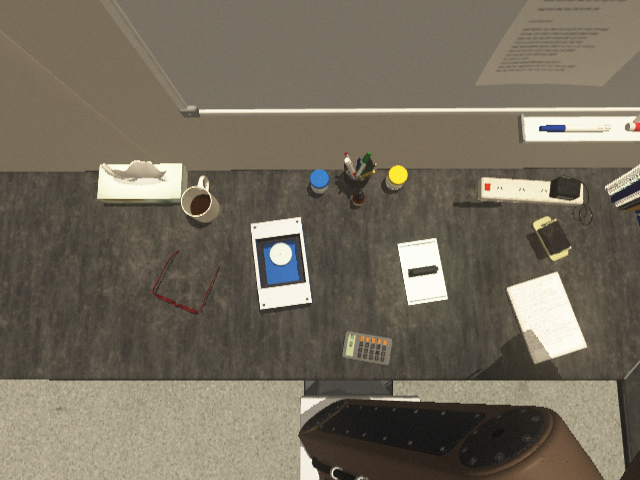

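View pics/side0.png

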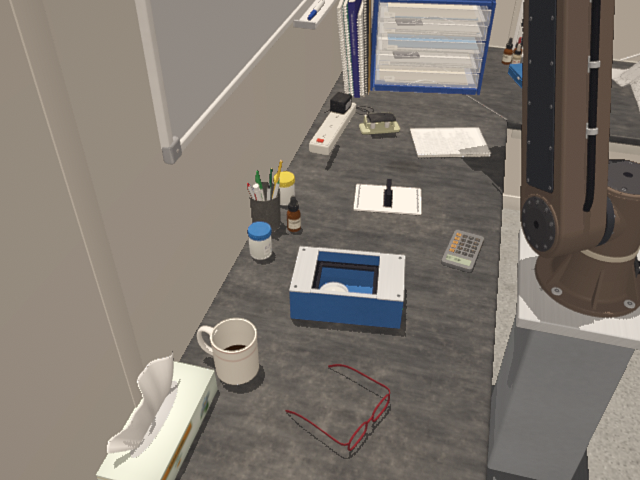

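Top view: the hatch is white, centred near (422,271), with its black rib. The chamber is at (281,263), its white frame at the top and bottom. The jars are at (320,180) and (398,177), the dropper at (358,199) and the mug at (200,205). The side view agrees.

```bash
cat >> h.py <<'E'
def white(c,box,z,thr=(150,60),hull=True):
    x0,y0,x1,y1=box
    im=c['image'];m=np.zeros(im.shape[:2],np.uint8)
    hsv=cv2.cvtColor(im,cv2.COLOR_RGB2HSV)
    m[y0:y1,x0:x1]=((hsv[...,2]>thr[0])&(hsv[...,1]<thr[1]))[y0:y1,x0:x1]
    cs=[k for k in cv2.findContours(m,cv2.RETR_EXTERNAL,cv2.CHAIN_APPROX_NONE)[0] if cv2.contourArea(k)>60]
    p=np.vstack(cs)[:,0]
    w=ray(c,p,z)[:,:2]
    r=cv2.minAreaRect((w*1000).astype(np.float32))
    return np.array(r[0]),r[1],r[2],cv2.boxPoints(r)
E
python3 - <<'E'
from h import *
t=cap('top');s=cap('side')
print('hatch top',*white(t,(385,225,460,315),.006))
print('chamber top',*white(t,(240,205,322,320),.086))
print('hatch side',*white(s,(345,175,432,222),.006))
print('chamber side',*white(s,(280,238,415,312),.086))
for c,b,n in((t,(400,258,445,284),'t'),(s,(375,172,402,212),'s')):
    x0,y0,x1,y1=b
    m=(c['image'].max(2)<60).astype(np.uint8);mm=np.zeros_like(m);mm[y0:y1,x0:x1]=m[y0:y1,x0:x1]
    k=max(cv2.findContours(mm,0,1)[0],key=cv2.contourArea);print(n,cv2.boundingRect(k),cv2.minAreaRect((ray(c,k[:,0],.044)[:,:2]*1000).astype(np.float32)))
E
```

```text
hatch top [ 485.22216797 -176.06002808] (172.04881286621094, 110.25359344482422) 8.49796199798584 [[ 391.99588 -134.25066]
 [ 408.28854 -243.29378]
 [ 578.4485  -217.8694 ]
 [ 562.15576 -108.82628]]
chamber top [502.95172119 206.28482056] (225.52023315429688, 134.54661560058594) 7.626328945159912 [[382.26102 257.99847]
 [400.11697 124.64196]
 [623.64246 154.57117]
 [605.7865  287.92767]]
hatch side [ 483.77090454 -173.20169067] (171.85076904296875, 119.40272521972656) 8.508275985717773 [[ 389.95822  -126.870224]
 [ 407.6241   -244.95886 ]
 [ 577.5836   -219.53316 ]
 [ 559.9177   -101.44452 ]]
chamber side [502.46243286 207.69981384] (224.04336547851562, 138.2551727294922) 7.5468854904174805 [[382.33206 261.51596]
 [400.49014 124.45838]
 [622.5928  153.88367]
 [604.4347  290.94125]]
t (409, 271, 25, 6) ((479.76934814453125, -164.66407775878906), (12.61336898803711, 64.36276245117188), 9.25992202758789)
s (384, 179, 8, 28) ((482.1593017578125, -147.754638671875), (17.274648666381836, 116.65886688232422), 9.794549942016602)
```

Call:
servo_tool(
  deltas=[
    {"fingers":0,"delta_pos":[-5,4.5,0],"roll":0.02},
    {"fingers":0,"delta_pos":[-10,9,0.5],"roll":0.04},
    {"fingers":0,"delta_pos":[-15,13.5,2],"roll":0.06},
    {"fingers":0,"delta_pos":[-20,18,4],"roll":0.08},
    {"fingers":0,"delta_pos":[-25,22.5,7],"roll":0.1},
    {"fingers":0,"delta_pos":[-30,27,10],"roll":0.12},
    {"fingers":0,"delta_pos":[-35,31.5,12],"roll":0.127},
    {"fingers":0,"delta_pos":[-40,36,14],"roll":0.127},
  ],
  newtons=40,
)

```text
t: 1.2
ee_pos: [0.4402, -0.2419, 0.182]
eef_rot: [[-0.989, -0.147, 0.0], [-0.147, 0.989, -0.0], [-0.0, -0.0, -1.0]]
ft_force: [0.8, -1.3, 0.6]
width: 0.0856
grasp_force: 0.0
```

```bash
cat >> h.py <<'E'
def to(x,y,z,yaw,p=None,R=None):
    "tool delta (cm) and roll to world mm target with tool y at yaw from world y"
    s=arm.read_state();p=s['ee_pos'] if p is None else p;R=s['eef_rot'] if R is None else R
    d=R.T@(np.array([x,y,z])/1000-p)*100
    cur=np.arctan2(-R[0,1],R[1,1])
    print('t',round(s['t'],2),'tcp',(p*1000).round(1),'yaw',cur.round(4),'F',s['ft_force'].round(1),'tau',s['wrist_torque'].round(2),'w',round(s['width']*1000,1),'g',round(s['grasp_force'],1),'tilt',R[:,2].round(4));print('delta',d.round(2),'roll',round(cur-yaw,3))
E
python3 -c "
from h import *
to(485,-175.5,110,.148)"
```

```text
t 1.2 tcp [ 440.2 -241.9  182. ] yaw 0.1478 F [ 0.8 -1.3  0.6] tau [-0.05 -0.17 -0.04] w 85.6 g 0.0 tilt [ 4.e-04 -1.e-04 -1.e+00]
delta [-5.41  5.91  7.2 ] roll -0.0
```

Call:
servo_tool(
  deltas=[
    {"fingers":0,"delta_pos":[-1.7,1.7,2.5]},
    {"fingers":0,"delta_pos":[-1.7,1.7,4]},
    {"fingers":0,"delta_pos":[-1.7,1.7,4]},
  ],
)

```text
validation failed for argument at $.de...
```

```bash
python3 -c "
from h import *
to(485,-175.5,86,.148)
c=cap('side');cv2.imwrite('pics/s1.png',cv2.resize(c['image'][110:260,310:510,::-1],None,fx=4,fy=4,interpolation=cv2.INTER_CUBIC))
p=arm.read_state()['ee_pos'];print(proj(c,[p,p-[0,0,.06],p-[0,0,.073]]))"
```

```text
t 1.2 tcp [ 440.2 -241.9  182. ] yaw 0.1478 F [ 0.8 -1.3  0.6] tau [-0.05 -0.17 -0.04] w 85.6 g 0.0 tilt [ 4.e-04 -1.e-04 -1.e+00]
delta [-5.41  5.91  9.6 ] roll -0.0
[[413.77813098 128.97694192]
 [411.42045054 149.87875362]
 [410.9245498  154.2751187 ]]
```

View pics/s1.png

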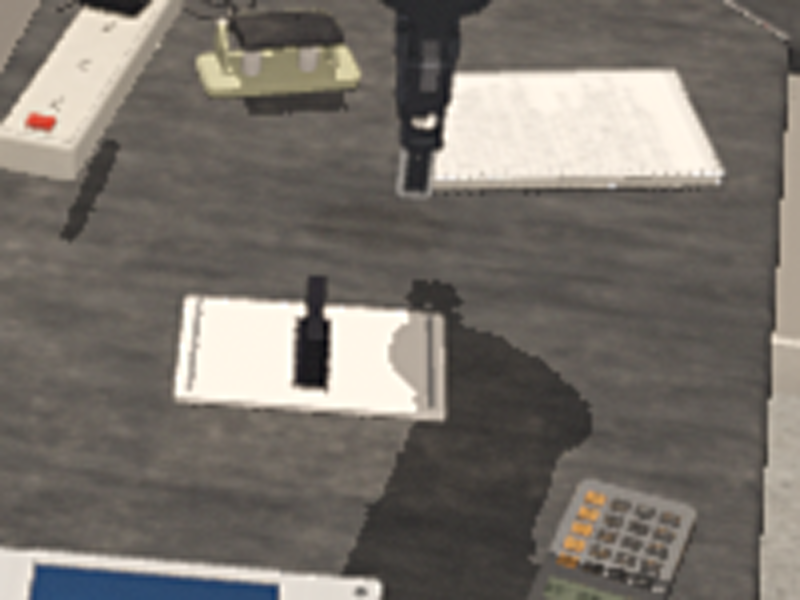

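The gripper is at crop x about 415, with its tip near row 195. It is still short of the hatch, whose rib is at (312,335) in the crop. I will resend the move with roll given.

Call:
servo_tool(
  deltas=[
    {"fingers":0,"delta_pos":[-1.7,1.7,2.5],"roll":0},
    {"fingers":0,"delta_pos":[-1.7,1.7,4],"roll":0},
    {"fingers":0,"delta_pos":[-1.7,1.7,4],"roll":0},
  ],
)

```text
t: 1.62
ee_pos: [0.4529, -0.2245, 0.1414]
eef_rot: [[-0.989, -0.147, -0.003], [-0.147, 0.989, 0.0], [0.003, 0.001, -1.0]]
ft_force: [-0.3, 0.1, 1.7]
width: 0.0855
grasp_force: 0.0
```

```bash
python3 -c "
from h import *
to(485,-175.5,86,.148)
c=cap('side');s=arm.read_state();p=s['ee_pos'];R=s['eef_rot']
y=R[:,1]*.05;P=proj(c,[p+y-[0,0,.06],p+y-[0,0,.073]]);print(P)
im=c['image'].copy()
cv2.imwrite('pics/s2.png',cv2.resize(im[130:230,340:440,::-1],None,fx=6,fy=6,interpolation=cv2.INTER_CUBIC));print((P-[340,130])*6)"
```

```text
t 1.62 tcp [ 452.9 -224.5  141.4] yaw 0.1478 F [-0.3  0.1  1.7] tau [-0.07 -0.   -0.  ] w 85.5 g 0.0 tilt [-2.8e-03  3.0e-04 -1.0e+00]
delta [-3.92  4.37  5.53] roll -0.0
[[404.96724352 175.45618728]
 [404.49804579 179.78291383]]
[[389.8034611  272.73712371]
 [386.98827472 298.69748298]]
```

View pics/s2.png

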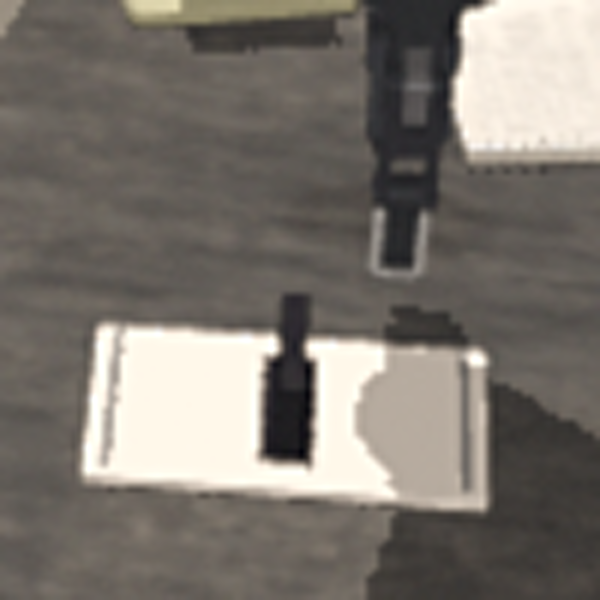

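The near fingertip is at crop row 275, which puts the open tips 60 mm ahead of the TCP. Next I go over the rib.

Call:
servo_tool(
  deltas=[
    {"fingers":0,"delta_pos":[-2,2.2,1],"roll":0},
    {"fingers":0,"delta_pos":[-3.9,4.4,2.4],"roll":0},
    {"fingers":0,"delta_pos":[-3.9,4.4,2.4],"roll":0},
    {"fingers":0,"delta_pos":[-3.9,4.4,2.4],"roll":0},
  ],
)

```text
t: 2.17
ee_pos: [0.4858, -0.1758, 0.1191]
eef_rot: [[-0.989, -0.147, 0.001], [-0.147, 0.989, -0.0], [-0.001, -0.0, -1.0]]
ft_force: [0.1, 0.5, 0.8]
width: 0.0852
grasp_force: 0.0
```

```bash
python3 -c "
from h import *
to(485,-175.5,77,.148)"
```

```text
t 2.17 tcp [ 485.8 -175.8  119.1] yaw 0.1473 F [0.1 0.5 0.8] tau [0.04 0.03 0.02] w 85.2 g 0.0 tilt [ 7.e-04 -1.e-04 -1.e+00]
delta [0.08 0.04 4.21] roll -0.001
```

Call:
servo_tool(
  deltas=[
    {"fingers":0,"delta_pos":[0,0,2],"roll":0},
    {"fingers":0,"delta_pos":[0,0,4.2],"roll":0},
    {"fingers":0,"delta_pos":[0,0,4.2],"roll":0},
    {"fingers":90,"delta_pos":[0,0,4.2],"roll":0},
    {"fingers":90,"delta_pos":[0,0,4.2],"roll":0},
    {"fingers":90,"delta_pos":[0,0,4.2],"roll":0},
    {"fingers":90,"delta_pos":[0,0,4.2],"roll":0},
  ],
  newtons=50,
)

```text
t: 3.05
ee_pos: [0.4862, -0.1755, 0.0777]
eef_rot: [[-0.989, -0.147, 0.001], [-0.147, 0.989, -0.0], [-0.001, -0.001, -1.0]]
ft_force: [-2.9, -1.5, 6.7]
width: 0.069
grasp_force: 58.1
```

Call:
servo_tool(
  deltas=[
    {"fingers":90,"delta_pos":[0,0,-1],"roll":0},
    {"fingers":90,"delta_pos":[0,0,-4],"roll":0},
    {"fingers":90,"delta_pos":[0,0,-8],"roll":0},
    {"fingers":90,"delta_pos":[-0.5,2,-11],"roll":0},
    {"fingers":90,"delta_pos":[-1.6,6,-11.5],"roll":0},
    {"fingers":90,"delta_pos":[-2.9,10.5,-11.5],"roll":0.005},
    {"fingers":90,"delta_pos":[-4.1,15,-11.5],"roll":0.01},
    {"fingers":90,"delta_pos":[-5.4,19.5,-11.5],"roll":0.015},
  ],
)

```text
t: 4.05
ee_pos: [0.5103, 0.0273, 0.1922]
eef_rot: [[-0.991, -0.132, 0.001], [-0.132, 0.991, 0.001], [-0.001, 0.001, -1.0]]
ft_force: [0.9, -0.2, -4.0]
width: 0.0693
grasp_force: 58.4
```

Call:
servo_tool(
  deltas=[
    {"fingers":90,"delta_pos":[-1.2,4.5,0],"roll":0},
    {"fingers":90,"delta_pos":[-2.4,9,0],"roll":0},
    {"fingers":90,"delta_pos":[-3.6,13,0],"roll":0},
    {"fingers":90,"delta_pos":[-4.5,16,0],"roll":0},
    {"fingers":90,"delta_pos":[-4.9,17.5,0],"roll":0},
    {"fingers":90,"delta_pos":[-4.9,17.7,0],"roll":0},
    {"fingers":90,"delta_pos":[-4.9,17.7,0],"roll":0},
  ],
)

```text
t: 4.92
ee_pos: [0.5353, 0.2069, 0.1914]
eef_rot: [[-0.991, -0.132, -0.001], [-0.132, 0.991, -0.0], [0.001, -0.0, -1.0]]
ft_force: [0.6, -0.8, -2.9]
width: 0.0691
grasp_force: 58.4
```

```bash
python3 -c "
from h import *
to(534,210.5,193,.132)
z=arm.read_state()['ee_pos'][2]-.0777
c=cap('side');cv2.imwrite('pics/s3.png',cv2.resize(c['image'][170:350,250:450,::-1],None,fx=3,fy=3,interpolation=cv2.INTER_CUBIC))
c=cap('top','t3.png');print(white(c,(225,170,340,320),z+.006))"
```

```text
t 4.92 tcp [535.3 206.9 191.4] yaw 0.1325 F [ 0.6 -0.8 -2.9] tau [-0.07  0.02 -0.01] w 69.1 g 58.4 tilt [-6.e-04 -3.e-04 -1.e+00]
delta [ 0.08  0.37 -0.16] roll 0.0
(array([505.30328369, 203.00315857]), (229.12606811523438, 129.53265380859375), 7.56826114654541, array([[383.20804 , 252.1165  ],
       [400.26846 , 123.712234],
       [627.39856 , 153.88982 ],
       [610.33813 , 282.29407 ]], dtype=float32))
```

View pics/s3.png

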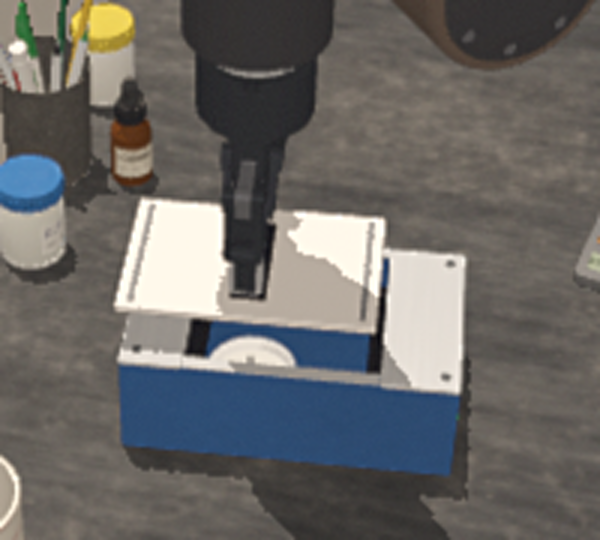

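The hatch is held level above the opening. In the crop its near-left corner is about (379,330), far-left (117,309), near-right (386,218) and far-right (141,200).

```bash
python3 -c "
from h import *
c=cap('side');s=arm.read_state();p=s['ee_pos'].copy();R=s['eef_rot'];p[2]-=.0777
ex=-R[:,0];ey=R[:,1]
P=[p-.0015*ex+a*.085*ex+b*.055*ey+[0,0,h] for h in(.006,0) for a,b in((-1,1),(1,1),(-1,-1),(1,-1))]
print(((proj(c,P)-[250,170])*3).round(0).tolist())
cr=lambda uv,z:ray(c,np.array(uv)/3+[250,170],z)
w=cr([[379,326],[117,306],[386,218],[141,199]],p[2]+.006)
d=w-p;print((d@np.c_[ex,ey]*1000).round(1))
e=np.array([np.cos(.132),np.sin(.132),0]);C=np.array([.503,.2065,0]);print('tcp in chamber',(p-C)@e*1000,(p-C)@[-e[1],e[0],0]*1000)
"
```

```text
[[374.0, 326.0], [112.0, 303.0], [383.0, 217.0], [139.0, 196.0], [373.0, 333.0], [113.0, 309.0], [383.0, 223.0], [139.0, 202.0]]
[[-89.8  54.5]
 [ 80.   57.8]
 [-88.4 -53.8]
 [ 81.7 -51.8]]
tcp in chamber 32.3225883428075 -4.028674503807053
```

Call:
servo_tool(
  deltas=[
    {"fingers":90,"delta_pos":[-0.1,0.15,0.6],"roll":0},
    {"fingers":90,"delta_pos":[-0.2,0.3,1.2],"roll":0},
    {"fingers":90,"delta_pos":[-0.2,0.3,1.8],"roll":0},
    {"fingers":90,"delta_pos":[-0.2,0.3,2.3],"roll":0},
    {"fingers":90,"delta_pos":[-0.2,0.3,2.5],"roll":0},
    {"fingers":90,"delta_pos":[-0.2,0.3,2.7],"roll":0},
    {"fingers":90,"delta_pos":[-0.2,0.3,2.9],"roll":0},
  ],
  newtons=30,
)

```text
t: 5.95
ee_pos: [0.5372, 0.2109, 0.1634]
eef_rot: [[-0.991, -0.133, 0.0], [-0.133, 0.991, -0.0], [-0.0, -0.0, -1.0]]
ft_force: [-11.0, -0.6, 16.9]
width: 0.069
grasp_force: 60.4
```

Call:
servo_tool(
  deltas=[
    {"fingers":90,"delta_pos":[0,0,0.1],"roll":0},
    {"fingers":90,"delta_pos":[0,0,0.2],"roll":0},
  ],
)

```text
t: 6.2
ee_pos: [0.537, 0.2109, 0.1631]
eef_rot: [[-0.991, -0.133, 0.001], [-0.133, 0.991, 0.0], [-0.001, 0.0, -1.0]]
ft_force: [-16.5, -2.2, 27.0]
width: 0.0692
grasp_force: 61.4
```

Call:
servo_tool(
  deltas=[
    {"fingers":60,"delta_pos":[0,0,0],"roll":0},
    {"fingers":60,"delta_pos":[0,0,0],"roll":0},
  ],
  newtons=20,
)

```text
t: 6.45
ee_pos: [0.5371, 0.2109, 0.1633]
eef_rot: [[-0.991, -0.133, 0.001], [-0.133, 0.991, 0.001], [-0.001, 0.0, -1.0]]
ft_force: [-12.2, -1.6, 20.1]
width: 0.0694
grasp_force: 61.1
```

Call:
servo_tool(
  deltas=[
    {"fingers":49,"delta_pos":[0,0,0],"roll":0},
  ],
  newtons=20,
)

```text
t: 6.58
ee_pos: [0.5371, 0.2109, 0.1632]
eef_rot: [[-0.991, -0.133, 0.001], [-0.133, 0.991, 0.001], [-0.001, 0.0, -1.0]]
ft_force: [-11.7, -1.8, 20.5]
width: 0.0689
grasp_force: 59.0
```

Call:
servo_tool(
  deltas=[
    {"fingers":47,"delta_pos":[0,0,0],"roll":0},
  ],
)

```text
t: 6.7
ee_pos: [0.537, 0.2109, 0.1624]
eef_rot: [[-0.991, -0.133, 0.001], [-0.133, 0.991, 0.001], [-0.001, 0.001, -1.0]]
ft_force: [-7.1, -1.6, 9.1]
width: 0.0701
grasp_force: 20.3
```

Call:
servo_tool(
  deltas=[
    {"fingers":48,"delta_pos":[0,0,0.15],"roll":0},
    {"fingers":48,"delta_pos":[0,0,0.3],"roll":0},
  ],
  newtons=20,
)

```text
t: 6.95
ee_pos: [0.5364, 0.2108, 0.1587]
eef_rot: [[-0.991, -0.133, -0.001], [-0.133, 0.991, 0.0], [0.001, 0.0, -1.0]]
ft_force: [-10.5, -0.6, 10.6]
width: 0.0697
grasp_force: 20.8
```

Call:
servo_tool(
  deltas=[
    {"fingers":48,"delta_pos":[0,0,0.15],"roll":0},
    {"fingers":48,"delta_pos":[0,0,0.3],"roll":0},
  ],
)

```text
t: 7.2
ee_pos: [0.536, 0.2107, 0.1554]
eef_rot: [[-0.991, -0.133, -0.002], [-0.133, 0.991, -0.0], [0.002, -0.0, -1.0]]
ft_force: [-11.7, 0.8, 10.0]
width: 0.07
grasp_force: 21.0
```

```bash
python3 -c "
from h import *
to(537,210.9,155,.132)
c=cap('side');cv2.imwrite('pics/s4.png',cv2.resize(c['image'][190:340,270:430,::-1],None,fx=5,fy=4,interpolation=cv2.INTER_CUBIC)[:600,:800])"
```

```text
t 7.2 tcp [536.  210.7 155.4] yaw 0.133 F [-11.7   0.8  10. ] tau [0.25 3.82 0.05] w 70.0 g 21.0 tilt [-1.6e-03 -3.0e-04 -1.0e+00]
delta [-0.1   0.01  0.04] roll 0.001
```

View pics/s4.png

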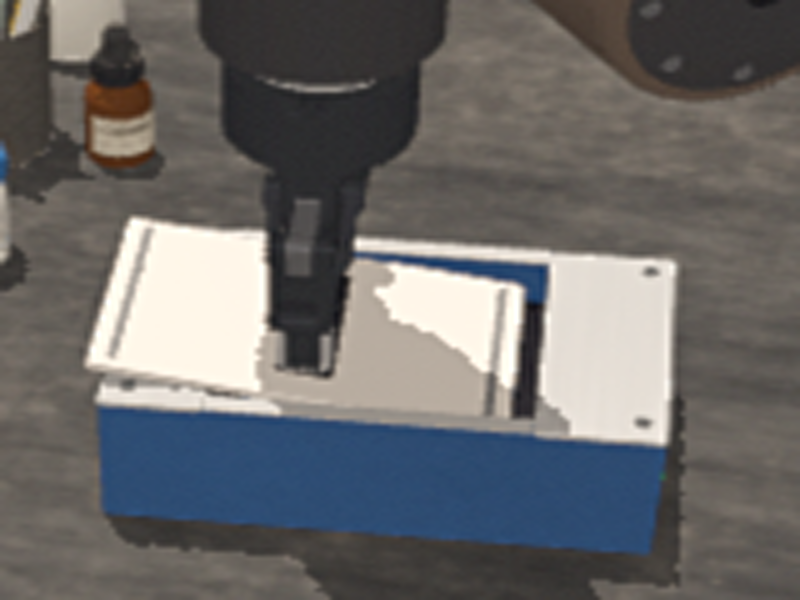

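The hatch is tilted, with its robot-side end down in the opening. Crop corners: far-left (88,366), far-right (133,218), near-right (524,283).

```bash
cat >> h.py <<'E'
CH=np.array([.503,.2065,0]);EX=np.array([np.cos(.132),np.sin(.132),0]);EY=np.array([-EX[1],EX[0],0])
def cham(p): q=np.asarray(p)-CH; return np.array([q@EX,q@EY,q[...,2]]).T*1000
def onplane(c,uv,y):
    "chamber coords of pixel ray at chamber y (mm)"
    a=cham(ray(c,uv,0.));b=cham(ray(c,uv,.2));t=(y-a[:,1])/(b[:,1]-a[:,1]);return a+(b-a)*t[:,None]
E
python3 -c "
from h import *
c=cap('side');p=arm.read_state()['ee_pos'];q=cham(p);print('tcp chamber',q.round(1))
f=lambda u,v:np.array([[270+u/5,190+v/4]])
for yo in (0,1.5):
  for n,u,v,s in(('FL',88,366,1),('FR',133,218,-1),('NR',524,283,-1)): print(n,onplane(c,f(u,v),q[1]+yo+s*55).round(1))
"
```

```text
tcp chamber [ 33.2  -0.2 155.2]
FL [[115.6  54.8  95. ]]
FR [[115.2 -55.2  98. ]]
NR [[-51.1 -55.2  71.6]]
FL [[115.3  56.3  96.5]]
FR [[114.9 -53.7  99.3]]
NR [[-51.1 -53.7  72.9]]
```

Call:
servo_tool(
  deltas=[
    {"fingers":48,"delta_pos":[0,0,0.15],"roll":0},
    {"fingers":48,"delta_pos":[0,0,0.3],"roll":0},
    {"fingers":48,"delta_pos":[0,0,0.38],"roll":0},
  ],
)

```text
t: 7.68
ee_pos: [0.5359, 0.2107, 0.152]
eef_rot: [[-0.991, -0.133, -0.002], [-0.133, 0.991, -0.001], [0.002, -0.0, -1.0]]
ft_force: [-14.1, -0.2, 18.9]
width: 0.0701
grasp_force: 21.6
```

```bash
python3 -c "
from h import *
to(537,210.9,155,.132)
c=cap('side');cv2.imwrite('pics/s5.png',cv2.resize(c['image'][190:340,270:430,::-1],None,fx=5,fy=4,interpolation=cv2.INTER_CUBIC)[:600,:800])"
```

```text
t 7.67 tcp [535.9 210.7 152. ] yaw 0.133 F [-14.1  -0.2  18.9] tau [ 0.11  5.21 -0.04] w 70.1 g 21.6 tilt [-1.8e-03 -6.0e-04 -1.0e+00]
delta [-0.11  0.01 -0.3 ] roll 0.001
```

View pics/s5.png

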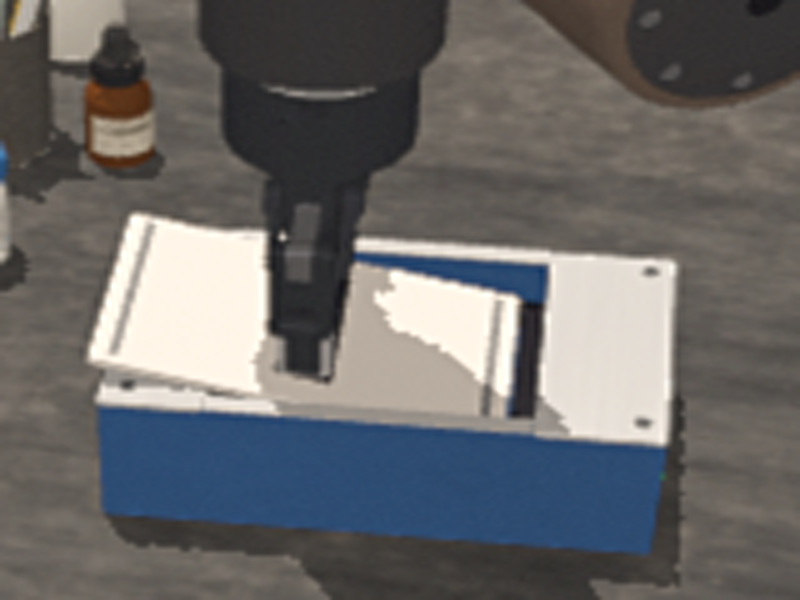

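Crop corners: FL (90,360), FR (133,214), NR (521,297). That is a tilt of about 10.7° with the near end some 6 mm above the ledge, already below the lip. Next I slide it under the robot-side lip.

Call:
servo_tool(
  deltas=[
    {"fingers":48,"delta_pos":[0,0,-0.3],"roll":0},
    {"fingers":48,"delta_pos":[0.6,0,-0.4],"roll":0},
    {"fingers":48,"delta_pos":[1.4,0,-0.3],"roll":0},
    {"fingers":48,"delta_pos":[2.2,0,-0.2],"roll":0},
    {"fingers":48,"delta_pos":[3.0,0,0],"roll":0},
    {"fingers":48,"delta_pos":[3.7,0,0.1],"roll":0},
    {"fingers":48,"delta_pos":[4.0,0,0.2],"roll":0},
    {"fingers":48,"delta_pos":[4.0,0,0.2],"roll":0},
  ],
  newtons=20,
)

```text
t: 8.72
ee_pos: [0.4976, 0.2059, 0.1489]
eef_rot: [[-0.991, -0.133, 0.0], [-0.133, 0.991, 0.001], [-0.0, 0.0, -1.0]]
ft_force: [1.5, 0.8, 2.1]
width: 0.0693
grasp_force: 23.8
```

```bash
python3 -c "
from h import *
to(537,210.9,155,.132);print(cham(arm.read_state()['ee_pos']).round(1))
c=cap('side');cv2.imwrite('pics/s6.png',cv2.resize(c['image'][190:340,270:430,::-1],None,fx=5,fy=4,interpolation=cv2.INTER_CUBIC)[:600,:800])"
```

```text
t 8.72 tcp [497.6 205.9 148.9] yaw 0.1329 F [1.5 0.8 2.1] tau [ 0.45 -0.24 -0.1 ] w 69.3 g 23.8 tilt [ 4.e-04  5.e-04 -1.e+00]
delta [-3.97 -0.02 -0.61] roll 0.001
[-5.400e+00  1.000e-01  1.489e+02]
```

View pics/s6.png

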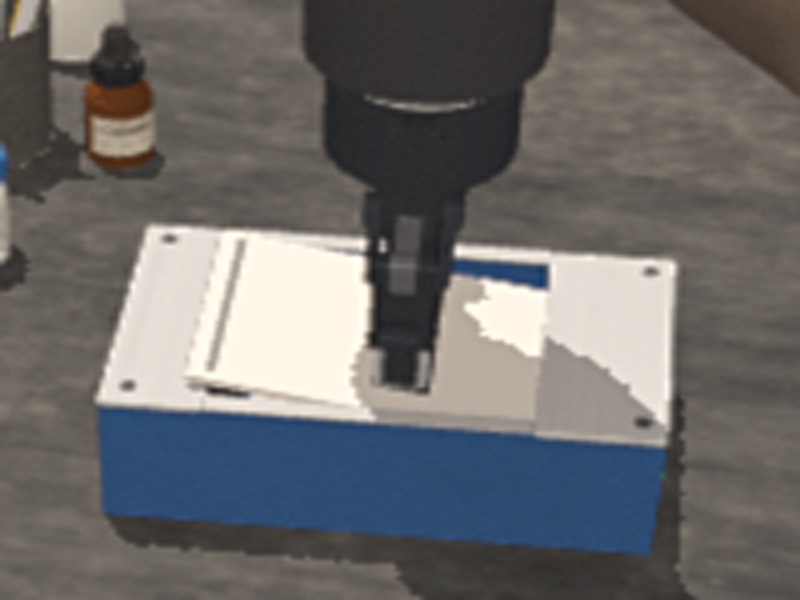

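The near end is now under the lip, and the far end's left corner is at crop (190,385), just over the far lip's edge. I go on toward the wall gently.

Call:
servo_tool(
  deltas=[
    {"fingers":48,"delta_pos":[0.3,0,-0.05],"roll":0},
    {"fingers":48,"delta_pos":[0.6,0,-0.05],"roll":0},
    {"fingers":48,"delta_pos":[0.9,0,-0.05],"roll":0},
    {"fingers":48,"delta_pos":[1.1,0,-0.05],"roll":0},
    {"fingers":48,"delta_pos":[1.2,0,-0.05],"roll":0},
    {"fingers":48,"delta_pos":[1.2,0,-0.05],"roll":0},
  ],
)

```text
t: 9.52
ee_pos: [0.4853, 0.2038, 0.1489]
eef_rot: [[-0.991, -0.132, -0.001], [-0.132, 0.991, -0.0], [0.001, -0.0, -1.0]]
ft_force: [1.1, 0.6, -0.9]
width: 0.0698
grasp_force: 23.5
```

```bash
python3 -c "
from h import *
to(537,210.9,155,.132);print(cham(arm.read_state()['ee_pos']).round(1))
c=cap('side');cv2.imwrite('pics/s7.png',cv2.resize(c['image'][190:340,270:430,::-1],None,fx=5,fy=4,interpolation=cv2.INTER_CUBIC)[:600,:800])"
```

```text
t 9.53 tcp [485.3 203.8 148.9] yaw 0.1327 F [ 1.1  0.6 -0.9] tau [ 0.08  0.15 -0.03] w 69.8 g 23.5 tilt [-8.e-04 -5.e-04 -1.e+00]
delta [-5.21  0.02 -0.62] roll 0.001
[-17.9  -0.4 148.9]
```

View pics/s7.png

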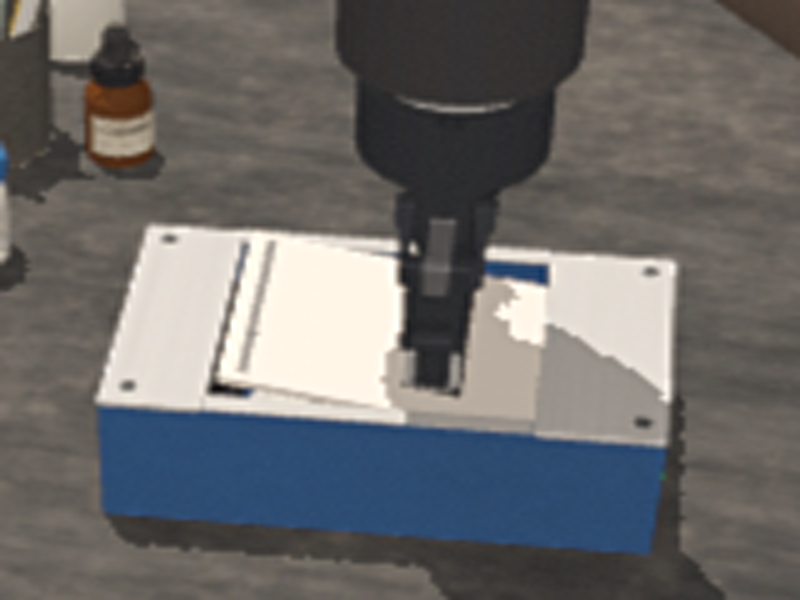

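The far end is now inside the lip edge: the hatch's FL corner is at crop (218,382) and the lip edge's left end at about (207,407).

```bash
python3 -c "
from h import *
c=cap('side')
f=lambda u,v:np.array([[270+u/5,190+v/4]])
print(onplane(c,f(218,382),55).round(1), cham(ray(c,f(207,408),.086)).round(1),cham(ray(c,f(222,234),.086)).round(1),cham(ray(c,f(548,250),.086)).round(1))
"
```

```text
[[64.  55.  90.7]] [[66.5 68.8 86. ]] [[ 78.2 -61.1  86. ]] [[-59.7 -66.3  86. ]]
```

Call:
servo_tool(
  deltas=[
    {"fingers":48,"delta_pos":[-0.07,0,0.2],"roll":0},
    {"fingers":48,"delta_pos":[-0.14,0,0.4],"roll":0},
    {"fingers":48,"delta_pos":[-0.21,0,0.6],"roll":0},
    {"fingers":48,"delta_pos":[-0.21,0,0.6],"roll":0},
  ],
)

```text
t: 10.12
ee_pos: [0.4882, 0.2044, 0.1431]
eef_rot: [[-0.991, -0.133, 0.0], [-0.133, 0.991, 0.0], [-0.0, 0.0, -1.0]]
ft_force: [1.2, -0.0, -0.2]
width: 0.0696
grasp_force: 24.1
```

Call:
servo_tool(
  deltas=[
    {"fingers":48,"delta_pos":[-0.07,0,0.2],"roll":0},
    {"fingers":48,"delta_pos":[-0.14,0,0.4],"roll":0},
    {"fingers":48,"delta_pos":[-0.21,0,0.6],"roll":0},
    {"fingers":48,"delta_pos":[-0.21,0,0.6],"roll":0},
  ],
)

```text
t: 10.62
ee_pos: [0.49, 0.2048, 0.137]
eef_rot: [[-0.991, -0.132, 0.0], [-0.132, 0.991, 0.0], [-0.0, 0.0, -1.0]]
ft_force: [2.4, 1.1, 0.3]
width: 0.0696
grasp_force: 24.7
```

```bash
python3 -c "
from h import *
to(537,210.9,155,.132);print(cham(arm.read_state()['ee_pos']).round(1))
c=cap('side');cv2.imwrite('pics/s8.png',cv2.resize(c['image'][190:340,270:430,::-1],None,fx=5,fy=4,interpolation=cv2.INTER_CUBIC)[:600,:800])"
```

```text
t 10.62 tcp [490.  204.8 137. ] yaw 0.1326 F [2.4 1.1 0.3] tau [ 0.25 -0.43 -0.04] w 69.6 g 24.7 tilt [ 1.e-04  3.e-04 -1.e+00]
delta [-4.74 -0.01 -1.8 ] roll 0.001
[-13.1  -0.  137. ]
```

View pics/s8.png

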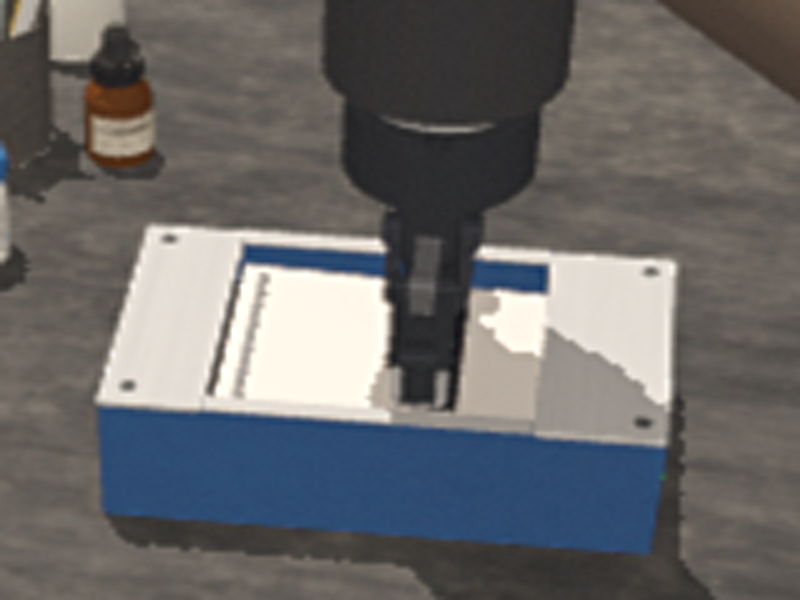

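The far edge has gone down past the far lip, with a dark gap still visible at crop (225,330) and the FR corner at about (245,268). I lower it further.

Call:
servo_tool(
  deltas=[
    {"fingers":48,"delta_pos":[-0.04,0,0.15],"roll":0},
    {"fingers":48,"delta_pos":[-0.08,0,0.3],"roll":0},
    {"fingers":48,"delta_pos":[-0.08,0,0.3],"roll":0},
  ],
)

```text
t: 11.05
ee_pos: [0.4907, 0.2047, 0.134]
eef_rot: [[-0.991, -0.132, -0.0], [-0.132, 0.991, 0.0], [0.0, 0.0, -1.0]]
ft_force: [1.6, 0.9, 0.9]
width: 0.0697
grasp_force: 24.9
```

Call:
servo_tool(
  deltas=[
    {"fingers":48,"delta_pos":[-0.04,0,0.15],"roll":0},
    {"fingers":48,"delta_pos":[-0.08,0,0.3],"roll":0},
    {"fingers":48,"delta_pos":[-0.08,0,0.3],"roll":0},
  ],
)

```text
t: 11.42
ee_pos: [0.4914, 0.2048, 0.1318]
eef_rot: [[-0.991, -0.133, 0.0], [-0.133, 0.991, -0.0], [-0.0, -0.0, -1.0]]
ft_force: [-2.2, 0.4, 9.2]
width: 0.07
grasp_force: 26.0
```

```bash
python3 -c "
from h import *
to(537,210.9,155,.132);print(cham(arm.read_state()['ee_pos']).round(1))
c=cap('side');cv2.imwrite('pics/s9.png',cv2.resize(c['image'][190:340,270:430,::-1],None,fx=5,fy=4,interpolation=cv2.INTER_CUBIC)[:600,:800])"
```

```text
t 11.43 tcp [491.4 204.8 131.8] yaw 0.1329 F [-2.2  0.4  9.2] tau [-0.02  0.82 -0.14] w 70.0 g 26.0 tilt [ 0. -0. -1.]
delta [-4.6  -0.   -2.32] roll 0.001
[-11.7  -0.2 131.8]
```

```bash
cat >> h.py <<'E'
def edge(c,cols,y=-55,r0=244,r1=285):
    im=c['image'].astype(int)
    for u in cols:
        col=im[r0:r1,u];b=(col[:,2]-col[:,0]>40)
        k=np.where(b)[0]
        if len(k): v=r0+k.max()+.5; print(u,k.min()+r0,k.max()+r0,onplane(c,np.array([[u,v]]),y)[0].round(1))
        else: print(u,'none')
E
python3 -c "
from h import *
c=cap('side');edge(c,[320,324,328,332,336,340,344,366,370,374,377])
im=c['image'];print(im[272,308:330].tolist())"
```

```text
320 252 258 [ 65.4 -55.   64.5]
324 252 258 [ 56.8 -55.   65.5]
328 252 259 [ 48.2 -55.   63.7]
332 253 259 [ 39.7 -55.   64.7]
336 253 259 [ 31.1 -55.   65.7]
340 253 260 [ 22.5 -55.   63.8]
344 254 260 [ 14.  -55.   64.8]
366 256 262 [-32.8 -55.   64.6]
370 256 262 [-41.3 -55.   65.6]
374 256 263 [-49.9 -55.   63.8]
377 257 263 [-56.2 -55.   64.5]
[[230, 222, 214], [229, 222, 213], [229, 222, 214], [231, 223, 214], [234, 227, 218], [241, 234, 225], [141, 134, 128], [28, 26, 28], [139, 128, 117], [255, 255, 245], [255, 255, 245], [253, 241, 227], [181, 174, 165], [178, 170, 161], [255, 250, 236], [255, 253, 239], [255, 250, 236], [255, 250, 236], [255, 250, 236], [255, 250, 236], [255, 250, 236], [255, 250, 236]]
```

Call:
servo_tool(
  deltas=[
    {"fingers":48,"delta_pos":[0,0,-0.1],"roll":0},
    {"fingers":48,"delta_pos":[0,0,-0.17],"roll":0},
  ],
)

```text
t: 11.78
ee_pos: [0.4907, 0.2042, 0.1321]
eef_rot: [[-0.991, -0.132, -0.002], [-0.132, 0.991, -0.001], [0.002, -0.001, -1.0]]
ft_force: [0.2, -0.4, -2.7]
width: 0.0695
grasp_force: 24.6
```

```bash
python3 -c "
from h import *
c=cap('side')
for v in (268,272,276,280):
  r=c['image'][v,300:330].mean(1);k=np.where(r<90)[0];print(v,k+300,cham(ray(c,[[300+k.max()+1.,v]],.063)).round(1),cham(ray(c,[[300+k.min()-.5,v]],.086)).round(1))
"
```

```text
268 [316] [[ 68.  -26.2  63. ]] [[67.8 -0.9 86. ]]
272 [315] [[ 68.5 -13.7  63. ]] [[68.2 11.2 86. ]]
276 [314 315] [[66.9 -1.7 63. ]] [[68.6 23.1 86. ]]
280 [313 314] [[67.3 10.4 63. ]] [[69.  34.9 86. ]]
```

Call:
servo_tool(
  deltas=[
    {"fingers":48,"delta_pos":[-0.15,0,0.06],"roll":0},
    {"fingers":48,"delta_pos":[-0.3,0,0.06],"roll":0},
    {"fingers":48,"delta_pos":[-0.45,0,0.06],"roll":0},
    {"fingers":48,"delta_pos":[-0.6,0,0.06],"roll":0},
  ],
)

```text
t: 12.32
ee_pos: [0.4976, 0.2056, 0.1321]
eef_rot: [[-0.991, -0.132, -0.0], [-0.132, 0.991, -0.0], [0.0, -0.0, -1.0]]
ft_force: [-0.4, 0.2, -3.2]
width: 0.0695
grasp_force: 24.6
```

Call:
servo_tool(
  deltas=[
    {"fingers":48,"delta_pos":[-0.05,0,0],"roll":0},
    {"fingers":48,"delta_pos":[-0.1,0,0],"roll":0},
  ],
)

```text
t: 12.58
ee_pos: [0.4985, 0.2057, 0.1322]
eef_rot: [[-0.991, -0.132, -0.0], [-0.132, 0.991, -0.0], [0.0, 0.0, -1.0]]
ft_force: [-1.3, 0.0, -4.0]
width: 0.0694
grasp_force: 24.6
```

Call:
servo_tool(
  deltas=[
    {"fingers":48,"delta_pos":[-0.05,0,0.08],"roll":0},
    {"fingers":48,"delta_pos":[-0.1,0,0.08],"roll":0},
    {"fingers":48,"delta_pos":[-0.1,0,0.08],"roll":0},
  ],
)

```text
t: 12.95
ee_pos: [0.4992, 0.2057, 0.1318]
eef_rot: [[-0.991, -0.132, -0.0], [-0.132, 0.991, -0.0], [0.0, -0.0, -1.0]]
ft_force: [-5.0, -0.2, 6.3]
width: 0.0697
grasp_force: 25.6
```

Call:
servo_tool(
  deltas=[
    {"fingers":48,"delta_pos":[-0.05,0,0],"roll":0},
    {"fingers":48,"delta_pos":[-0.1,0,0],"roll":0},
    {"fingers":48,"delta_pos":[-0.1,0,0],"roll":0},
  ],
)

```text
t: 13.32
ee_pos: [0.5001, 0.2058, 0.1318]
eef_rot: [[-0.991, -0.132, -0.0], [-0.132, 0.991, -0.0], [0.001, -0.0, -1.0]]
ft_force: [-5.1, 0.7, 5.7]
width: 0.07
grasp_force: 25.6
```

Call:
servo_tool(
  deltas=[
    {"fingers":48,"delta_pos":[-0.05,0,-0.05],"roll":0},
    {"fingers":48,"delta_pos":[-0.1,0,-0.05],"roll":0},
    {"fingers":48,"delta_pos":[-0.12,0,-0.05],"roll":0},
  ],
)

```text
t: 13.7
ee_pos: [0.5017, 0.2061, 0.1318]
eef_rot: [[-0.991, -0.132, -0.0], [-0.132, 0.991, -0.0], [0.0, -0.0, -1.0]]
ft_force: [-1.4, 0.3, -1.8]
width: 0.0699
grasp_force: 25.0
```

Call:
servo_tool(
  deltas=[
    {"fingers":48,"delta_pos":[-0.06,0,0],"roll":0},
    {"fingers":48,"delta_pos":[-0.12,0,0],"roll":0},
    {"fingers":48,"delta_pos":[-0.12,0,0],"roll":0},
  ],
)

```text
t: 14.08
ee_pos: [0.5029, 0.2063, 0.1319]
eef_rot: [[-0.991, -0.132, 0.0], [-0.132, 0.991, -0.0], [-0.0, -0.0, -1.0]]
ft_force: [0.5, -1.2, -2.0]
width: 0.0697
grasp_force: 24.8
```

Call:
servo_tool(
  deltas=[
    {"fingers":48,"delta_pos":[-0.06,0,0],"roll":0},
    {"fingers":48,"delta_pos":[-0.12,0,0],"roll":0},
    {"fingers":48,"delta_pos":[-0.15,0,0],"roll":0},
  ],
)

```text
t: 14.45
ee_pos: [0.5043, 0.2065, 0.1319]
eef_rot: [[-0.991, -0.132, 0.0], [-0.132, 0.991, 0.0], [-0.0, 0.0, -1.0]]
ft_force: [0.0, -0.0, -1.8]
width: 0.0695
grasp_force: 24.7
```

Call:
servo_tool(
  deltas=[
    {"fingers":48,"delta_pos":[-0.06,0,0],"roll":0},
    {"fingers":48,"delta_pos":[-0.12,0,0],"roll":0},
    {"fingers":48,"delta_pos":[-0.15,0,0],"roll":0},
  ],
)

```text
t: 14.82
ee_pos: [0.5059, 0.2067, 0.1319]
eef_rot: [[-0.991, -0.132, 0.0], [-0.132, 0.991, 0.0], [-0.0, 0.0, -1.0]]
ft_force: [-0.4, 0.3, -2.7]
width: 0.0697
grasp_force: 24.7
```

Call:
servo_tool(
  deltas=[
    {"fingers":48,"delta_pos":[-0.06,0,0],"roll":0},
    {"fingers":48,"delta_pos":[-0.12,0,0],"roll":0},
    {"fingers":48,"delta_pos":[-0.15,0,0],"roll":0},
  ],
)

```text
t: 15.2
ee_pos: [0.5073, 0.2069, 0.1319]
eef_rot: [[-0.991, -0.132, 0.0], [-0.132, 0.991, -0.0], [-0.0, -0.0, -1.0]]
ft_force: [-0.6, -0.5, -2.8]
width: 0.0696
grasp_force: 24.7
```

Call:
servo_tool(
  deltas=[
    {"fingers":48,"delta_pos":[-0.06,0,0],"roll":0},
    {"fingers":48,"delta_pos":[-0.12,0,0],"roll":0},
    {"fingers":48,"delta_pos":[-0.15,0,0],"roll":0},
  ],
)

```text
t: 15.58
ee_pos: [0.5078, 0.2068, 0.1318]
eef_rot: [[-0.991, -0.132, -0.002], [-0.132, 0.991, -0.001], [0.002, -0.0, -1.0]]
ft_force: [-7.7, 2.0, 2.1]
width: 0.0697
grasp_force: 25.2
```

Call:
servo_tool(
  deltas=[
    {"fingers":48,"delta_pos":[-0.02,0,0],"roll":0},
    {"fingers":48,"delta_pos":[-0.04,0,0],"roll":0},
    {"fingers":48,"delta_pos":[-0.04,0,0],"roll":0},
  ],
)

```text
t: 15.95
ee_pos: [0.5078, 0.2069, 0.1318]
eef_rot: [[-0.991, -0.132, -0.002], [-0.132, 0.991, -0.001], [0.002, -0.0, -1.0]]
ft_force: [-8.1, 1.7, 3.2]
width: 0.0696
grasp_force: 25.3
```

Firm contact: the TCP holds at about 8 N, under the 18 N limit. I ease off part of the push, release and retreat.

Call:
servo_tool(
  deltas=[
    {"fingers":48,"delta_pos":[0.06,0,0],"roll":0},
    {"fingers":44,"delta_pos":[0.06,0,0],"roll":0},
    {"fingers":36,"delta_pos":[0.06,0,0],"roll":0},
    {"fingers":28,"delta_pos":[0.06,0,0],"roll":0},
    {"fingers":26,"delta_pos":[0.06,0,0],"roll":0},
  ],
)

```text
t: 16.58
ee_pos: [0.5087, 0.2071, 0.132]
eef_rot: [[-0.991, -0.132, 0.0], [-0.132, 0.991, 0.0], [-0.0, 0.0, -1.0]]
ft_force: [0.7, 0.7, -0.0]
width: 0.0768
grasp_force: 0.0
```

```bash
python3 -c "
from h import *
to(537,210.9,155,.132);print(cham(arm.read_state()['ee_pos']).round(1))"
```

```text
t 16.57 tcp [508.7 207.1 132. ] yaw 0.1327 F [ 0.7  0.7 -0. ] tau [-0.03 -0.01  0.01] w 76.8 g 0.0 tilt [ 3.e-04  2.e-04 -1.e+00]
delta [-2.85  0.   -2.3 ] roll 0.001
[ 5.80e+00 -1.00e-01  1.32e+02]
```

Released, with zero force. I raise the arm straight up.

Call:
servo_tool(
  deltas=[
    {"fingers":26,"delta_pos":[0,0,-0.5],"roll":0},
    {"fingers":26,"delta_pos":[0,0,-1.5],"roll":0},
    {"fingers":26,"delta_pos":[0,0,-3.5],"roll":0},
    {"fingers":26,"delta_pos":[0,0,-6],"roll":0},
    {"fingers":26,"delta_pos":[0,0,-10],"roll":0},
    {"fingers":26,"delta_pos":[4,0,-12],"roll":0},
    {"fingers":26,"delta_pos":[6,0,-12],"roll":0},
    {"fingers":26,"delta_pos":[6,0,-12],"roll":0},
  ],
)

```text
t: 17.58
ee_pos: [0.4482, 0.1989, 0.2534]
eef_rot: [[-0.991, -0.133, 0.001], [-0.133, 0.991, 0.002], [-0.002, 0.002, -1.0]]
ft_force: [0.5, -0.9, 0.9]
width: 0.0773
grasp_force: 0.0
```

```bash
python3 -c "
from h import *
c=cap('side');edge(c,[320,326,332,338,344,356,366,374])
# rib in side view: dark blob
m=(c['image'].max(2)<60).astype(np.uint8);mm=np.zeros_like(m);mm[240:292,322:378]=m[240:292,322:378]
for k in cv2.findContours(mm,0,1)[0]:
  if cv2.contourArea(k)>15:
    k=k[:,0];print(cv2.boundingRect(k),[cham(ray(c,[q],.101)).round(1).tolist() for q in (k[k[:,1].argmin()],k[k[:,1].argmax()])])
m=(c['image'].max(2)<60);print('dark in gaps',m[262:292,308:320].sum(),m[262:292,374:382].sum())
"
```

```text
320 252 258 [ 65.4 -55.   64.5]
326 252 258 [ 52.6 -55.   66. ]
332 253 259 [ 39.7 -55.   64.7]
338 253 260 [ 26.8 -55.   63.3]
344 254 260 [ 14.  -55.   64.8]
356 255 261 [-11.6 -55.   65. ]
366 256 262 [-32.8 -55.   64.6]
374 256 263 [-49.9 -55.   63.8]
(343, 256, 12, 36) [[[4.3, -29.5, 101.0]], [[-9.0, 71.5, 101.0]]]
dark in gaps 0 0
```

```bash
python3 -c "
from station import arm
print(arm.job_done())"
```

```text
the job is handed in; nothing more can be done
None
```

The job is handed in: the hatch lies flat on the ledges with both ends covered, its far end against the stop (felt at about 8 N, which did not move it), and the gripper is released and clear.

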